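# Put two amber bottles into the free cells of the light-tight store

### The arm

A 6-joint arm with a two-finger parallel gripper is mounted at the origin on the work surface. World frame = base frame: x ahead of the robot, y to its left, z up, the work surface at z = 0. Lengths are in mm, angles in rad, forces in N, time in s.
With the tool pointing down it reaches from about 300 to 850 mm from the base axis. Payload 5.4 kg.
Tool frame: the origin (TCP) lies on the front face of the gripper's body, between the roots of the fingers; the fingertips stand 73 mm ahead of it and the grasp point (between the pads) lies 54 mm ahead of it; z points along the fingers, y is the line along which they close (so a half turn about z gives the same grasp; the last joint's range is limited). The gripper opens to 85 mm and grips with 20 to 120 N. Pads are 22 mm wide; open, the fingers measure 114 mm over their backs; the gripper's body (76 mm by 85 mm) begins 54 mm behind the grasp point. The pads swing forward as they close: fully open they stand 13 mm farther back than shut.
Start: joints at [0.934, 0.158, 1.597, -0, 1.386, -0.21], TCP at [238.035, 523.399, 303.899] pointing down, gripper open.
Joint ranges: [-2.91, 2.91], [-0.94, 2.29], [0.18, 2.7], [-1.29, 4.43], [0.17, 2.64], [-3, 3]. Speed limits (rad/s): [2.57, 2.57, 3.14, 3.14, 3.14, 3.14].

### API

Orientations are given as a unit quaternion [x, y, z, w].
In Python, from workcell import manip, cams gives the robot as it stands. The module is installed in compiled form; this text tells all that it offers.
- The arm moves only by the tool arm_command, never from a script. Its argument "targets" is a list of rows, each a list of 5 numbers: the closure, from 0 (fully open) to 1 (shut), then the shift along the tool's x, y, z in m, then the turn about the tool's z in degrees. In form: [[fingers, tx, ty, tz, spin], ...]. A call has 1 to 12 rows; each row is the pose to reach, as a shift and turn from the pose commanded when the call began, along the tool's axes at that moment; what a row does not reach only later rows make up. A row lasts 1/10 s, in which the tool goes at most 50 mm and 8.59 degrees, less where a joint would pass 70% of its speed; a pose out of reach is approached as far as the arm can. A call with a gripper value outside its range is refused whole. The fingers move at their own pace and stop on an object; "squeeze" is the grip in N (left out, the last holds). Time passes only in rows, so rows that repeat a pose let the fingers close. It gives the time, the measured TCP pose, the force, the opening and the grip force at its end, in the units of the state.
- manip.observe(): the state, without advancing time (a new reading comes with each control period).
- cams.get_image(name): name is "scene" or "top" or "wrist"; returns a dict with "img" (400x640x3 uint8, red, green, blue), "depth" (400x640 float32, mm along the optical axis (not along the pixel's ray), 0 where there is no reading), "K" (3x3 intrinsics, pixels), "rvec" (rotation vector, rad) and "tvec" (3), from world to camera coordinates, as OpenCV has them; the wrist camera has in their place "hand_eye" (4x4, takes a point from camera to tool coordinates, whose origin is the TCP and whose axes are the flange's). Camera axes: x right, y down, z forward; pixel columns grow to the right and rows downward; lengths in mm; the calibration is good to about 2 mm. A picture is of the moment at which its call begins: read the wrist's pose just before it.
- manip.finish_job(): hands the job in; it is judged then, once.
The state is a dict: "time_s": time; "qpos": joint angles; "qvel": joint speeds; "tau": joint torques, N m; "tool_pos": TCP position; "orientation": TCP orientation; "ft_force": force on the tool from outside, world axes, zero at the start; "ft_torque": the same for the moment, N m; "gripper_width": finger opening in mm; "grasp_force": force on a finger pad.
Only numpy, scipy, OpenCV 4.12 (cv2) and the standard library are available. Lean on these libraries where they do the work, as an engineer would, in place of code of your own. Each camera call takes 0.05 s, during which the arm holds its last target. There are 200 camera calls.

### The job

Put the two amber bottles on the bench away in the black light-tight store. Four of its six cells already hold a bottle under the sprung shutters, so feel gently for the two that are empty, and push each bottle right down until it stands on the floor of a cell of its own, below the shutters. Keep the bottles upright, do not force anything against the store, and leave the things around it where they are.

Things in the scene. Friction and masses are not known exactly. Their poses are not given: they have to be found in the camera images.
- bottle_a_mid (a point): one of the two amber bottles to be put away, both alike: a straight upright cylinder of amber plastic with a black screw cap of the same width, 34 mm across and 84 mm tall in all (cap: top 20 mm), about 50 g. This point is its centre, 42 mm above its underside; z runs up its axis. It stands on the bench at the start
- bottle_b_mid (a point): one of the two amber bottles to be put away, both alike: a straight upright cylinder of amber plastic with a black screw cap of the same width, 34 mm across and 84 mm tall in all (cap: top 20 mm), about 50 g. This point is its centre, 42 mm above its underside; z runs up its axis. It stands on the bench at the start
- store: light-tight bottle store: a black box fixed to the bench, 124 (x) by 180 (y) by 122 mm high; origin at the centre of its underside, z up. Its flat cover has six square 44 mm ports (two rows of three along y, 56 mm apart both ways), each over a cell of 44 by 44 mm between 12 mm walls; the floors (rubber seats) are 12 mm above the bench, 110 mm below the cover. Four cells, different ones each time, hold a bottle already
- port0 (a point): centre of port 0 of the store, level with the top of the cover, at x = -28, y = -56 mm in the store's frame; axes as the store's. Each port is closed by two steel shutter leaves just below the cover, hinged on its -x and +x sides and held up by weak springs; they swing down, reaching 23 mm below the cover
- port1 (a point): centre of port 1 of the store, level with the top of the cover, at x = -28, y = +0 mm in the store's frame; axes as the store's. Pushing a bottle between the leaves takes 2 to 5 N; they press on its sides, which mostly keeps it from sliding down by itself, and swing shut above it once it is down
- port2 (a point): centre of port 2 of the store, level with the top of the cover, at x = -28, y = +56 mm in the store's frame; axes as the store's. In a filled cell the hidden bottle's cap is 26 mm below the cover, so a bottle pushed into that port stops there, its underside 26 mm below the cover
- port3 (a point): centre of port 3 of the store, level with the top of the cover, at x = +28, y = -56 mm in the store's frame; axes as the store's. In an empty cell a bottle goes down to the floor, its cap then 26 mm below the cover. The rubber seats under all bottles give about 1 mm for every 4 N, 5 mm at most
- port4 (a point): centre of port 4 of the store, level with the top of the cover, at x = +28, y = +0 mm in the store's frame; axes as the store's. Closed fingertips fit through the port, between the leaves, to push a bottle down
- port5 (a point): centre of port 5 of the store, level with the top of the cover, at x = +28, y = +56 mm in the store's frame; axes as the store's. The hidden bottles are of the same kind as the two on the bench
- lens_mid (a point): bystander: a dark microscope objective standing on the bench, 42 mm across and 48 mm tall; point at its centre
- driver_grip (a point): bystander: a screwdriver 160 mm long lying on the bench; point at its handle
- block_mid (a point): bystander: an aluminium sample block, 50 by 50 by 25 mm, lying on the bench; point at its centre
Mind the look-alikes: they are no part of the job. Leave any pink look-alike of the part that bears bottle_b_mid alone. Leave any pink look-alike of the part that bears bottle_a_mid alone.

How it is judged (in metres and radians):
On the way:
1. one of the two bottles stands on the floor of a cell (((z of bottle_a_mid in the frame of store between 0.044 and 0.061 m and x of bottle_a_mid in the frame of store between -0.06 and 0.06 m and y of bottle_a_mid in the frame of store between -0.09 and 0.09 m and angle between bottle_a_mid's own z axis and vertical below 0.2 rad) or (z of bottle_b_mid in the frame of store between 0.044 and 0.061 m and x of bottle_b_mid in the frame of store between -0.06 and 0.06 m and y of bottle_b_mid in the frame of store between -0.09 and 0.09 m and angle between bottle_b_mid's own z axis and vertical below 0.2 rad))), for 0.2 s.
At the end, for the whole second after the job is handed in: both bottles stand upright (within 0.2 rad) inside the store on the floor of a cell: in the store's frame the centre of each is 44 to 61 mm above the store's underside (54 mm when seated), within 60 mm in x and 90 mm in y of its middle (z of bottle_a_mid in the frame of store between 0.044 and 0.061 m and x of bottle_a_mid in the frame of store between -0.06 and 0.06 m and y of bottle_a_mid in the frame of store between -0.09 and 0.09 m and angle between each of bottle_a_mid, bottle_b_mid's own z axis and vertical below 0.2 rad and z of bottle_b_mid in the frame of store between 0.044 and 0.061 m and x of bottle_b_mid in the frame of store between -0.06 and 0.06 m and y of bottle_b_mid in the frame of store between -0.09 and 0.09 m); the robot touches nothing.
It fails at once if the store is pressed with more than 60 N (contact force between store and anything else above 60 N).
It fails at once if a bottle is tipped over (more than 0.8 rad) (angle between any of bottle_a_mid, bottle_b_mid's own z axis and vertical above 0.8 rad).
It fails at once if the objective is moved by more than 20 mm (distance of lens_mid from where it was at the start of the episode above 0.02 m).
It fails at once if the screwdriver is moved by more than 20 mm (distance of driver_grip from where it was at the start of the episode above 0.02 m).
It fails at once if the aluminium block is moved by more than 20 mm (distance of block_mid from where it was at the start of the episode above 0.02 m).
It also fails if it takes over 72 s, if anything falls off the work surface, if the arm or the gripper's body presses on something with over 40 N, if the wrist force passes 120 N, or if a joint passes its speed limit or range.

## Working session

There is one attempt and no reset: what is moved stays moved. The work goes in short steps, Python scripts to look and compute and a tool call to move; the robot and the scene stay as the last step left them, time stands still between calls to the robot, and variables do not carry over. Pictures are saved under pics/ and viewed, at most 10 in all, crops included, and the job is handed in when it is done.

Besides the shell and the picture viewer there is one more tool, called after ">>>" as name(argument=value, ...), one argument or row to a line, values as JSON. arm_command: Moves the arm, as the interface text tells. Its arguments: {"type":"object","properties":{"targets":{"type":"array","items":{"type":"array","items":{"type":"number"}}},"squeeze":{"type":"number"}},"required":["targets"]}

```bash
mkdir -p pics
cat > h.py <<'E'
import numpy as np, cv2
from workcell import manip, cams
from scipy.spatial.transform import Rotation as R
def get(n):
    s=manip.observe(); d=cams.get_image(n); d['s']=s
    if 'rvec' in d and d['rvec'] is not None:
        Rm=cv2.Rodrigues(np.array(d['rvec'],float))[0]; t=np.array(d['tvec'],float).ravel()
        d['M']=(Rm.T,-Rm.T@t)
    else:
        he=np.array(d['hand_eye']); Rt=R.from_quat(s['orientation']).as_matrix()
        d['M']=(Rt@he[:3,:3],Rt@he[:3,3]+np.array(s['tool_pos']))
    return d
def cloud(d):
    K=d['K'];v,u=np.mgrid[:400,:640];z=d['depth']
    c=np.stack([(u-K[0,2])/K[0,0]*z,(v-K[1,2])/K[1,1]*z,z],-1)
    P=c@d['M'][0].T+d['M'][1]; P[z==0]=np.nan
    return P
def save(d,n): cv2.imwrite('pics/'+n,d['img'][:,:,::-1])
E
python3 - <<'E'
from h import *
print(manip.observe())
for n in ('top','scene'):
    d=get(n);save(d,n+'0.png');np.save(n+'.npy',cloud(d));print(d['M'])
E
```

```text
{'time_s': 0.0, 'qpos': array([ 9.33905852e-01,  1.59055399e-01,  1.59822642e+00, -5.67872705e-06,
        1.38622843e+00, -2.10122466e-01]), 'qvel': array([-0.00048674, -0.00031534,  0.00091754, -0.00119769, -0.00049437,
       -0.00071178]), 'tau': array([ 7.49071532e-04, -3.96006274e+01, -3.31425405e+01, -1.66880486e-04,
        8.39033397e-03,  1.97766803e-05]), 'tool_pos': array([237.75689085, 523.02658525, 302.9161242 ]), 'orientation': array([ 2.11767752e-01,  9.77319549e-01, -8.75237478e-04, -3.91482779e-04]), 'ft_force': array([ 0.49244736,  0.78173924, -0.17443109]), 'ft_torque': array([ 3.79656978e-03, -3.82644836e-03,  3.51827444e-05]), 'grasp_force': 0.0, 'gripper_width': 85.5259006892646}
(array([[-1.52576970e-02, -9.95022620e-01,  9.84743030e-02],
       [-9.99883481e-01,  1.51365529e-02, -1.97723287e-03],
       [ 4.76829933e-04, -9.84929969e-02, -9.95137630e-01]]), array([ 464.92485541,  -53.50662533, 1280.85746236]))
(array([[-0.48283919,  0.49559376, -0.72197863],
       [ 0.8756037 ,  0.28600984, -0.38925125],
       [ 0.01358251, -0.82011291, -0.57204049]]), array([1198.71294703,  258.48916957,  571.13362443]))
```

View pics/top0.png

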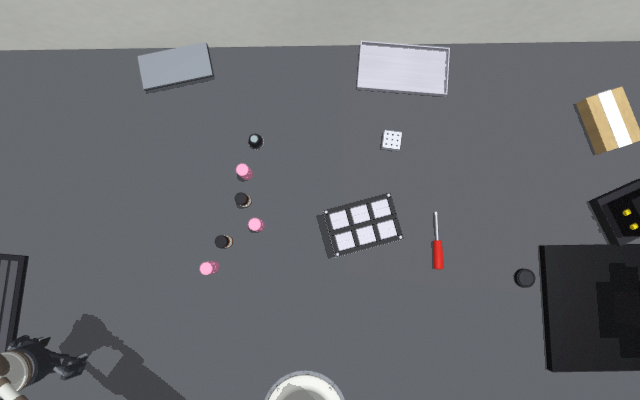

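View pics/scene0.png

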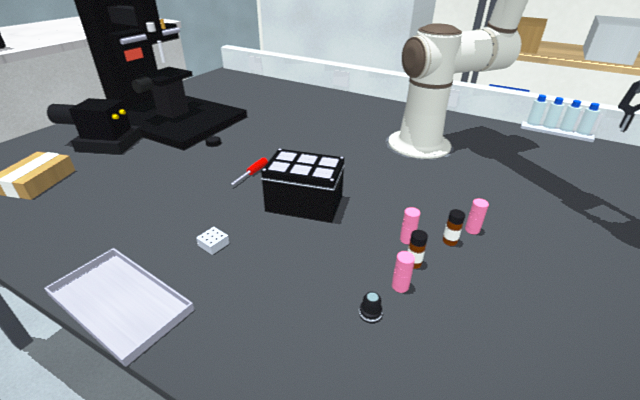

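Top view: the two black-capped amber bottles are at (242,200) and (223,242). Possible mix-ups are the pink look-alikes at (243,171), (256,225) and (208,268), the objective at (256,141) and a black disc at (525,278). The store is at (360,225), the driver at (437,250) and the block at (392,140). The scene view shows amber bodies with a label under both black caps, at (418,250) and (454,228).

Run:
```python
from h import *
P=np.load('top.npy'); Q=np.load('scene.npy')
im=cv2.imread('pics/top0.png')
cv2.imwrite('pics/crop0.png',cv2.resize(im[125:285,190:420],None,fx=3.2,fy=3.2,interpolation=2))
for n,(u,v) in dict(b1=(242,200),b2=(223,242),p1=(243,171),p2=(256,225),p3=(208,268),lens=(256,141)).items():
    w=P[v-14:v+15,u-14:u+15].reshape(-1,3); zm=np.nanpercentile(w[:,2],96); t=w[w[:,2]>zm-8]
    (c,r)=cv2.minEnclosingCircle(t[:,:2].astype(np.float32)); print(n,zm.round(),np.round(c),round(r,1),len(t))
# store top
w=P[185:265,310:410].reshape(-1,3); t=w[(w[:,2]>112)&(w[:,2]<135)]
print('store',len(t),np.median(t[:,2]),cv2.minAreaRect(t[:,:2].astype(np.float32)))
w=Q[140:220,255:350].reshape(-1,3); t=w[(w[:,2]>116)&(w[:,2]<130)]
print('store s',len(t),np.median(t[:,2]),cv2.minAreaRect(t[:,:2].astype(np.float32)))
# leaves blobs
hsv=cv2.cvtColor(im,cv2.COLOR_BGR2GRAY); m=(hsv>150).astype(np.uint8); 
n,l,s,c=cv2.connectedComponentsWithStats(m)
for i in range(1,n):
    x,y=c[i]
    if 310<x<410 and 190<y<260 and s[i,4]>60: 
        p=np.nanmedian(P[l==i],0); print(c[i].round(1),s[i,4],p.round(1))
```

```text
b1 86.0 [587. 161.] 17.3 124
b2 86.0 [473. 213.] 16.9 128
p1 85.0 [665. 157.] 16.9 129
p2 85.0 [517. 124.] 17.0 129
p3 86.0 [403. 252.] 16.8 134
lens 49.0 [757. 130.] 16.4 104
store 3281 121.60920048984599 ((510.9129638671875, -161.81298828125), (123.96281433105469, 180.3743438720703), 14.154574394226074)
store s 1939 121.29451663386675 ((513.80517578125, -160.38897705078125), (127.42491149902344, 180.72845458984375), 14.67215347290039)
[380.6 208.1] 266 [ 552.4 -209.2  120.8]
[359.8 213.8] 267 [ 537.8 -154.9  120.8]
[338.9 219.5] 266 [ 525.1 -100.4  120.6]
[386.6 229. ] 269 [ 497.8 -222.7  120.9]
[365.6 234.8] 271 [ 483.4 -168.8  120.9]
[344.6 240.4] 274 [ 470.9 -114.5  120.6]
```

View pics/crop0.png

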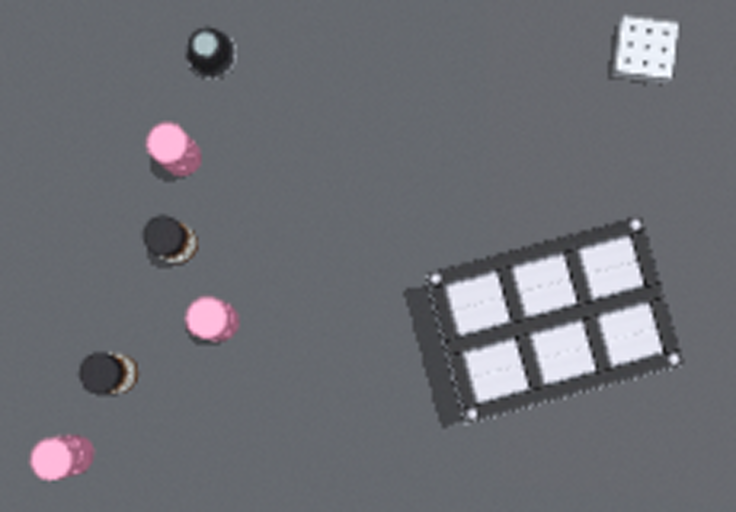

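>>> arm_command(
  targets=[
    [0.25,-0.467,-0.185,0.06,-38.6],
    [0.25,-0.467,-0.185,0.06,-38.6],
    [0.25,-0.467,-0.185,0.06,-38.6],
    [0.25,-0.467,-0.185,0.06,-38.6],
    [0.25,-0.467,-0.185,0.06,-38.6],
    [0.25,-0.467,-0.185,0.06,-38.6],
    [0.25,-0.467,-0.185,0.06,-38.6],
    [0.25,-0.467,-0.185,0.06,-38.6],
    [0.25,-0.467,-0.185,0.06,-38.6],
    [0.25,-0.467,-0.185,0.06,-38.6],
    [0.25,-0.467,-0.185,0.06,-38.6],
    [0.25,-0.467,-0.185,0.06,-38.6],
  ],
  squeeze=30,
)

```text
time_s: 1.3
tool_pos: [588.0, 158.7, 242.7]
orientation: [-0.121, 0.993, -0.0, -0.001]
ft_force: [-0.3, 0.1, -0.5]
gripper_width: 63.7
grasp_force: 0.0
```

```bash
cat >> h.py <<'E'
def yaw(s):  # world angle of tool y
    y=R.from_quat(s['orientation']).as_matrix()[:,1]; return np.degrees(np.arctan2(y[1],y[0]))
def to(s,p,yw):
    "shift and spin from state s to world p, tool-y angle yw"
    Rt=R.from_quat(s['orientation']).as_matrix()
    a=(yaw(s)-yw+180)%360-180
    return np.round(Rt.T@(np.array(p)-s['tool_pos'])/1000,4), round(a,1)
def circ(d,P,p,zlo,zhi,rad=30):
    m=(np.hypot(P[...,0]-p[0],P[...,1]-p[1])<rad)&(P[...,2]>zlo)&(P[...,2]<zhi)
    c,r=cv2.minEnclosingCircle(P[m][:,:2].astype(np.float32)); return np.round(c,1),round(r,1),m.sum(),np.median(P[m][:,2])
E
python3 - <<'E'
from h import *
d=get('wrist');P=cloud(d);s=d['s'];save(d,'w1.png');np.save('w1.npy',P)
print(s['tool_pos'].round(1),yaw(s),s['gripper_width'],s['time_s'],s['ft_force'])
print('A',circ(d,P,(587,161),78,90),'B',circ(d,P,(473,213),78,90))
print(to(s,(587,161,131),104.2))
E
```

```text
[588.  158.7 242.7] 103.90298889610116 63.7089874650874 1.3 [-0.2778566   0.08764228 -0.4849745 ]
A (array([587.6, 159.6]), 17.0, np.int64(1233), np.float64(84.46016470296797)) B (array([474. , 212.4]), 17.2, np.int64(1761), np.float64(84.29143530302244))
(array([0.0003, 0.0025, 0.1117]), np.float64(-0.3))
```

View pics/w1.png

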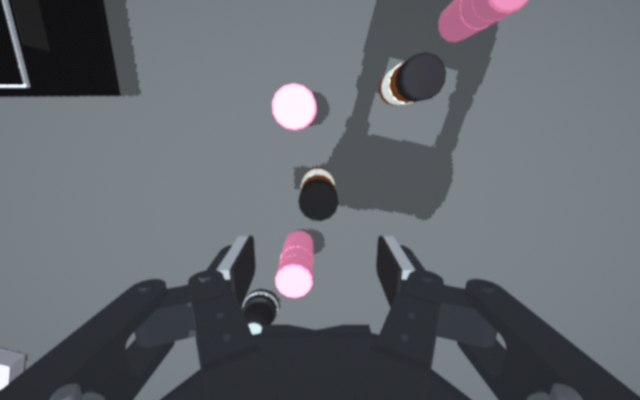

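View: the black-capped A at (318,195) lies between the fingers, B at (420,78), and pinks are clear. A measures (587.6,159.6), cap top 84, radius 17, as it should.

>>> arm_command(
  targets=[
    [0.25,0,0.001,0.04,0],
    [0.25,0,0.001,0.08,0],
    [0.25,0,0.001,0.112,0],
    [0.25,0,0.001,0.112,0],
    [1,0,0.001,0.112,0],
    [1,0,0.001,0.112,0],
    [1,0,0.001,0.112,0],
    [1,0,0.001,0.112,0],
    [1,0,0.001,0.112,0],
    [1,0,0.001,0.112,0],
    [1,0,0.001,0.112,0],
  ],
  squeeze=40,
)

```text
time_s: 2.45
tool_pos: [588.0, 163.0, 134.8]
orientation: [-0.123, 0.992, 0.0, 0.002]
ft_force: [-1.0, 0.4, 6.7]
gripper_width: 32.3
grasp_force: 39.9
```

>>> arm_command(
  targets=[
    [1,0,0,-0.04,0],
    [1,0,0,-0.08,0],
    [1,0,0,-0.12,0],
    [1,0,0,-0.15,0],
    [1,0,0,-0.15,0],
    [1,0,0,-0.15,0],
    [1,0,0,-0.15,0],
  ],
)

```text
time_s: 3.15
tool_pos: [585.6, 162.6, 280.5]
orientation: [-0.123, 0.992, 0.0, -0.001]
ft_force: [0.0, -0.4, -0.1]
gripper_width: 32.6
grasp_force: 40.2
```

Run:
```python
from h import *
d=get('wrist');P=cloud(d);s=d['s'];save(d,'w2.png')
print(s['tool_pos'].round(1),yaw(s),s['gripper_width'],s['grasp_force'],s['ft_force'])
g=get('scene');save(g,'s2.png');Q=cloud(g)
x,y,z=s['tool_pos']
m=(np.hypot(Q[...,0]-x,Q[...,1]-y)<30)&(Q[...,2]<z-72)&(Q[...,2]>60)
q=Q[m];print(len(q),np.percentile(q[:,2],[1,5,50,99]).round(1))
for lo in range(110,220,10):
    k=q[(q[:,2]>=lo)&(q[:,2]<lo+10)]; print(lo,len(k),k.mean(0).round(1) if len(k) else '')
for c in ((498,-223),(483,-169),(471,-114.5),(552,-209),(538,-155),(525,-100)):
    print(c,to(s,(c[0],c[1],280),104.2))
```

```text
[585.6 162.6 280.5] 104.14642633898109 32.579216091774406 40.22010178294295 [ 0.01032306 -0.38059156 -0.1470576 ]
495 [147.8 150.3 179.1 207.8]
110 0 
120 0 
130 0 
140 23 [597.  163.7 148.4]
150 75 [598.2 163.  155.1]
160 73 [598.8 163.4 165.1]
170 84 [598.5 164.2 174.9]
180 82 [598.9 163.7 185.1]
190 87 [598.4 164.  194.7]
200 71 [598.5 165.1 204.1]
210 0 
(498, -223) (array([ 0.1792, -0.3525,  0.0008]), np.float64(-0.1))
(483, -169) (array([ 0.1805, -0.2965,  0.0008]), np.float64(-0.1))
(471, -114.5) (array([ 0.1788, -0.2407,  0.0008]), np.float64(-0.1))
(552, -209) (array([ 0.1234, -0.3521,  0.0006]), np.float64(-0.1))
(538, -155) (array([ 0.1238, -0.2963,  0.0007]), np.float64(-0.1))
(525, -100) (array([ 0.1229, -0.2398,  0.0007]), np.float64(-0.1))
```

>>> arm_command(
  targets=[
    [1,0.02,-0.04,0,0],
    [1,0.04,-0.08,0,0],
    [1,0.06,-0.12,0,0],
    [1,0.08,-0.16,0,0],
    [1,0.1,-0.2,0,0],
    [1,0.123,-0.24,0,0],
    [1,0.123,-0.24,0,0],
    [1,0.123,-0.24,0,0],
    [1,0.123,-0.24,0,0],
  ],
)

```text
time_s: 4.15
tool_pos: [525.7, -99.2, 281.2]
orientation: [-0.124, 0.992, 0.001, -0.0]
ft_force: [-0.0, -0.1, -0.1]
gripper_width: 32.4
grasp_force: 40.3
```

Run:
```python
from h import *
d=get('wrist');P=cloud(d);s=d['s'];save(d,'w3.png')
print(s['tool_pos'].round(1),yaw(s),s['gripper_width'],s['grasp_force'],s['ft_force'])
g=cv2.cvtColor(d['img'],cv2.COLOR_RGB2GRAY); m=((g>150)&(P[...,2]>105)&(P[...,2]<135)).astype(np.uint8)
n,l,st,c=cv2.connectedComponentsWithStats(m)
for i in range(1,n):
    if st[i,4]>300:
        q=P[l==i]; print(c[i].round(),st[i],cv2.minAreaRect(q[:,:2].astype(np.float32)),q[:,2].mean())
```

```text
[525.7 -99.2 281.2] 104.18923474331048 32.35212077207869 40.27564016356337 [-0.0297089  -0.08568837 -0.05616574]
[172. 131.] [ 141  105   61   54 2847] ((498.45086669921875, -224.14920043945312), (41.04206466674805, 44.345558166503906), 14.128053665161133) 121.07384536027593
[243. 131.] [ 214  105   57   54 2844] ((484.7413330078125, -169.95896911621094), (41.10147476196289, 43.49948501586914), 14.34282398223877) 121.0333083394399
[313. 130.] [ 286  104   56   54 2784] ((470.2257080078125, -115.30691528320312), (40.94935607910156, 44.19682693481445), 14.157707214355469) 120.90013367053325
[181. 199.] [ 153  176   56   48 2400] ((552.5409545898438, -210.50350952148438), (41.832088470458984, 43.8984489440918), 14.49591064453125) 121.17197001486721
[247. 199.] [ 220  176   54   48 2400] ((538.8062744140625, -156.24728393554688), (41.7210693359375, 43.594146728515625), 14.06489086151123) 121.11730295727486
[313. 184.] [288 176  50  23 742] ((514.4384155273438, -105.48660278320312), (19.29743194580078, 41.42955780029297), 14.259215354919434) 121.06614001690085
```

View pics/w3.png

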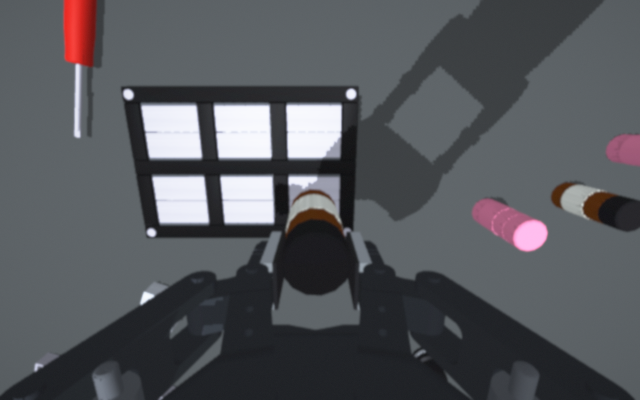

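The wrist view shows the bottle held upright over port 5 (315,245), and the shutters of all six ports. The port centres agree within 2 mm with the first fix. I'm now feeling port 5.

>>> arm_command(
  targets=[
    [1,0.001,-0.002,0.01,0],
    [1,0.001,-0.002,0.02,0],
    [1,0.001,-0.002,0.027,0],
    [1,0.001,-0.002,0.032,0],
    [1,0.001,-0.002,0.037,0],
    [1,0.001,-0.002,0.042,0],
    [1,0.001,-0.002,0.047,0],
    [1,0.001,-0.002,0.051,0],
    [1,0.001,-0.002,0.055,0],
    [1,0.001,-0.002,0.055,0],
  ],
)

```text
time_s: 5.2
tool_pos: [525.8, -102.4, 228.0]
orientation: [-0.123, 0.992, -0.0, 0.001]
ft_force: [-1.0, 1.6, 8.5]
gripper_width: 32.2
grasp_force: 40.8
```

>>> arm_command(
  targets=[
    [1,0,0,0.002,0],
    [1,0,0,0.004,0],
    [1,0,0,0.004,0],
  ],
)

```text
time_s: 5.5
tool_pos: [526.7, -102.6, 226.1]
orientation: [-0.123, 0.992, -0.001, 0.002]
ft_force: [-2.1, 2.2, 16.8]
gripper_width: 32.3
grasp_force: 41.3
```

Force climbs at 4 N/mm at the stop depth, so port 5 is filled. Next is port 4, one pitch along −y.

>>> arm_command(
  targets=[
    [1,0,0,-0.02,0],
    [1,0,0,-0.04,0],
    [1,0,0,-0.055,0],
    [1,0,0,-0.055,0],
    [1,0,-0.028,-0.055,0],
    [1,0,-0.056,-0.055,0],
    [1,0,-0.056,-0.055,0],
    [1,0,-0.056,-0.055,0],
  ],
)

```text
time_s: 6.3
tool_pos: [538.4, -156.6, 276.5]
orientation: [-0.123, 0.992, 0.001, -0.001]
ft_force: [-0.3, 0.2, -0.5]
gripper_width: 32.7
grasp_force: 40.3
```

Run:
```python
from h import *
g=get('scene');s=g['s'];Q=cloud(g);print(s['tool_pos'].round(1))
x,y,z=s['tool_pos']
m=(np.hypot(Q[...,0]-x,Q[...,1]-y)<25)&(Q[...,2]<z-72)&(Q[...,2]>126)
q=Q[m];print(len(q),np.percentile(q[:,2],[1,5,50,99]).round(1))
print(to(s,(538.8,-156,255),104.2))
```

```text
[ 538.4 -156.6  276.5]
324 [142.9 146.1 174.7 203.8]
(array([-0.0006,  0.0004,  0.0215]), np.float64(-0.1))
```

>>> arm_command(
  targets=[
    [1,0,0,0.01,0],
    [1,0,0,0.02,0],
    [1,0,0,0.027,0],
    [1,0,0,0.032,0],
    [1,0,0,0.037,0],
    [1,0,0,0.042,0],
    [1,0,0,0.047,0],
    [1,0,0,0.051,0],
    [1,0,0,0.054,0],
    [1,0,0,0.054,0],
  ],
)

```text
time_s: 7.35
tool_pos: [540.1, -157.0, 226.5]
orientation: [-0.123, 0.992, -0.001, 0.002]
ft_force: [-2.3, 2.2, 14.7]
gripper_width: 32.0
grasp_force: 41.1
```

Same response as before, so port 4 is filled. On to port 3.

>>> arm_command(
  targets=[
    [1,0,0,-0.02,0],
    [1,0,0,-0.04,0],
    [1,0,0,-0.054,0],
    [1,0,0,-0.054,0],
    [1,0,-0.028,-0.054,0],
    [1,0,-0.056,-0.054,0],
    [1,0,-0.056,-0.054,0],
    [1,0,-0.056,-0.054,0],
  ],
)

```text
time_s: 8.15
tool_pos: [552.1, -210.9, 276.4]
orientation: [-0.123, 0.992, 0.001, -0.001]
ft_force: [-0.3, 0.2, 0.1]
gripper_width: 32.6
grasp_force: 40.3
```

>>> arm_command(
  targets=[
    [1,0,0,0.01,0],
    [1,0,0,0.02,0],
    [1,0,0,0.027,0],
    [1,0,0,0.032,0],
    [1,0,0,0.037,0],
    [1,0,0,0.042,0],
    [1,0,0,0.047,0],
    [1,0,0,0.051,0],
    [1,0,0,0.054,0],
    [1,0,0,0.054,0],
  ],
)

```text
time_s: 9.15
tool_pos: [552.2, -210.8, 223.0]
orientation: [-0.123, 0.992, 0.0, -0.001]
ft_force: [0.1, -0.1, -1.2]
gripper_width: 32.4
grasp_force: 40.2
```

No resistance past the stop depth, so port 3 is empty. I'll push on down, then release.

>>> arm_command(
  targets=[
    [1,0,0,0.005,0],
    [1,0,0,0.01,0],
    [1,0,0,0.015,0],
    [1,0,0,0.02,0],
    [1,0,0,0.023,0],
    [1,0,0,0.023,0],
    [0.35,0,0,0.023,0],
    [0.35,0,0,0.023,0],
    [0.35,0,0,0.023,0],
    [0.35,0,0,0.023,0],
  ],
)

```text
time_s: 10.15
tool_pos: [552.7, -211.0, 201.1]
orientation: [-0.123, 0.992, -0.0, 0.0]
ft_force: [0.5, 0.1, -0.3]
gripper_width: 55.9
grasp_force: 0.0
```

>>> arm_command(
  targets=[
    [0.35,0,0,-0.03,0],
    [0.35,0,0,-0.05,0],
    [0.35,0,0,-0.05,0],
    [1,0,0,-0.05,0],
    [1,0,0,-0.05,0],
    [1,0,0,-0.05,0],
    [1,0,0,-0.05,0],
    [1,0,0,-0.05,0],
    [1,0,0,-0.05,0],
  ],
)

```text
time_s: 11.05
tool_pos: [552.5, -210.9, 250.6]
orientation: [-0.123, 0.992, 0.0, -0.0]
ft_force: [0.6, 0.4, -0.0]
gripper_width: -0.4
grasp_force: 0.0
```

Run:
```python
from h import *
d=get('scene');s=d['s'];P=cloud(d);print(s['tool_pos'].round(1),s['gripper_width'],s['ft_force'])
m=(np.hypot(P[...,0]-552.5,P[...,1]+210)<25)&(P[...,2]<168)&(P[...,2]>126); q=P[m]
print(len(q),np.percentile(q[:,2],[50,99]),q.mean(0))
cv2.imwrite('pics/s4.png',cv2.resize(d['img'][100:240,220:400,::-1],None,fx=4,fy=4))
```

```text
[ 552.5 -210.9  250.6] -0.38776183612835735 [ 0.59466729  0.40347394 -0.02835591]
186 [144.49119824 151.93843692] [ 561.25855921 -203.74481348  142.43995283]
```

View pics/s4.png

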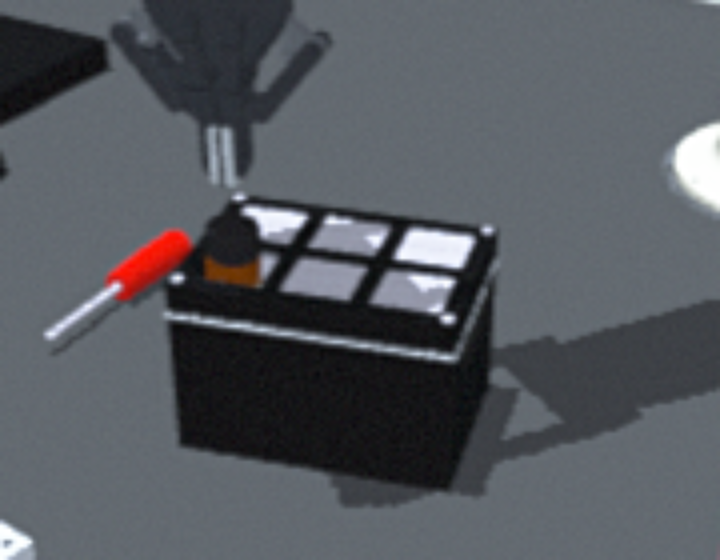

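View: bottle A stands upright in port 3 at (232,245), with its cap about 30 mm above the cover. I'm pushing it down with closed tips.

>>> arm_command(
  targets=[
    [1,0,0.001,0.012,0],
    [1,0,0.001,0.022,0],
    [1,0,0.001,0.028,0],
    [1,0,0.001,0.034,0],
    [1,0,0.001,0.04,0],
    [1,0,0.001,0.046,0],
    [1,0,0.001,0.052,0],
    [1,0,0.001,0.058,0],
    [1,0,0.001,0.064,0],
    [1,0,0.001,0.07,0],
    [1,0,0.001,0.076,0],
  ],
)

```text
time_s: 12.2
tool_pos: [552.4, -209.9, 174.4]
orientation: [-0.123, 0.992, 0.0, 0.0]
ft_force: [-1.2, 0.4, 0.1]
gripper_width: -0.4
grasp_force: 0.2
```

>>> arm_command(
  targets=[
    [1,0,0,0.003,0],
    [1,0,0,0.006,0],
    [1,0,0,0.008,0],
    [1,0,0,0.008,0],
  ],
)

```text
time_s: 12.6
tool_pos: [552.6, -210.1, 167.3]
orientation: [-0.123, 0.992, -0.0, 0.0]
ft_force: [-0.9, -0.2, 2.7]
gripper_width: -0.1
grasp_force: 3.5
```

>>> arm_command(
  targets=[
    [1,0,0,0.002,0],
    [1,0,0,0.003,0],
    [1,0,0,0.003,0],
  ],
)

```text
time_s: 12.9
tool_pos: [553.0, -210.4, 165.7]
orientation: [-0.123, 0.992, -0.001, 0.001]
ft_force: [-2.5, 1.1, 9.3]
gripper_width: -0.2
grasp_force: 5.8
```

Stiffness 4 N/mm at seat depth shows A is on the floor. Now retract and go to B at (474, 212).

>>> arm_command(
  targets=[
    [1,0,0,-0.04,0],
    [1,0,0,-0.08,0],
    [0.25,0,0,-0.09,0],
    [0.25,0,0.1,-0.09,0],
    [0.25,0,0.1,-0.09,0],
    [0.25,0,0.2,-0.09,0],
    [0.25,0,0.2,-0.09,0],
    [0.25,-0.026,0.3,-0.09,0],
    [0.25,-0.026,0.3,-0.09,0],
    [0.25,-0.026,0.429,-0.09,0],
    [0.25,-0.026,0.429,-0.09,0],
    [0.25,-0.026,0.429,-0.09,0],
  ],
)

```text
time_s: 14.1
tool_pos: [471.1, 215.2, 253.2]
orientation: [-0.124, 0.992, 0.0, -0.001]
ft_force: [0.3, 0.2, 0.3]
gripper_width: 63.9
grasp_force: 0.0
```

Run:
```python
from h import *
d=get('wrist');P=cloud(d);s=d['s']
print(s['tool_pos'].round(1),yaw(s),s['gripper_width'])
print('B',circ(d,P,(474,212),78,90)); print(to(s,(474,212.4,131),104.2))
t=get('scene');Q=cloud(t);save(t,'s5.png')
cv2.imwrite('pics/s5.png',cv2.resize(t['img'][100:240,220:400,::-1],None,fx=4,fy=4))
```

```text
[471.1 215.2 253.2] 104.27055762644697 63.94748065733869
B (array([473.6, 212.5]), 17.0, np.int64(1134), np.float64(84.42279383007752))
(array([-0.0022, -0.0035,  0.1222]), np.float64(0.1))
```

View pics/s5.png

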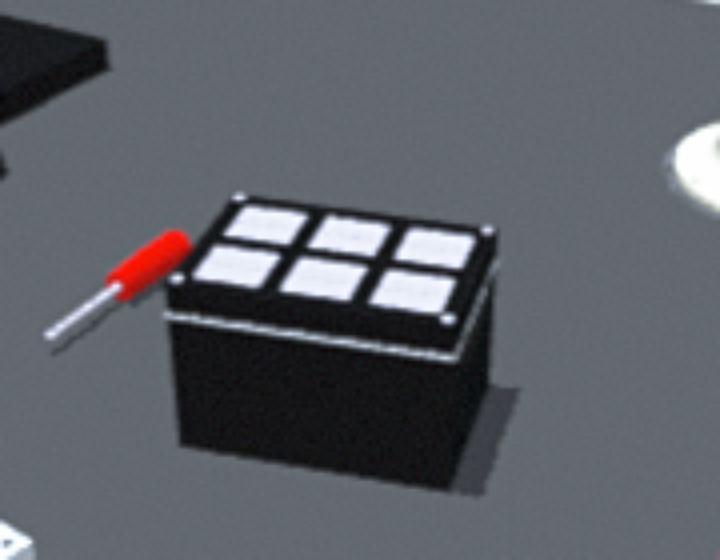

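The view shows all six shutters closed, including the one at (237,265) over A. Next is grasping B.

>>> arm_command(
  targets=[
    [0.25,-0.002,-0.003,0.02,0],
    [0.25,-0.002,-0.003,0.06,0],
    [0.25,-0.002,-0.003,0.1,0],
    [0.25,-0.002,-0.003,0.12,0],
    [0.25,-0.002,-0.003,0.12,0],
    [1,-0.002,-0.003,0.12,0],
    [1,-0.002,-0.003,0.12,0],
    [1,-0.002,-0.003,0.12,0],
    [1,-0.002,-0.003,0.12,0],
    [1,-0.002,-0.003,0.12,0],
    [1,-0.002,-0.003,0.12,0],
    [1,-0.002,-0.003,0.12,0],
  ],
)

```text
time_s: 15.4
tool_pos: [476.8, 210.2, 135.8]
orientation: [-0.123, 0.992, -0.0, 0.002]
ft_force: [-0.0, -0.2, 6.4]
gripper_width: 32.4
grasp_force: 39.8
```

>>> arm_command(
  targets=[
    [1,0,0,-0.04,0],
    [1,0,0,-0.08,0],
    [1,0,0,-0.12,0],
    [1,0,0,-0.147,0],
    [1,0,0,-0.147,0],
    [1,0,0,-0.147,0],
    [1,0,0,-0.147,0],
  ],
)

```text
time_s: 16.1
tool_pos: [474.5, 209.8, 279.2]
orientation: [-0.123, 0.992, -0.0, -0.002]
ft_force: [-0.3, -0.1, -0.8]
gripper_width: 32.2
grasp_force: 40.3
```

Run:
```python
from h import *
g=get('scene');s=g['s'];Q=cloud(g);print(s['tool_pos'].round(1),yaw(s),s['gripper_width'],s['grasp_force'])
x,y,z=s['tool_pos']
m=(np.hypot(Q[...,0]-x,Q[...,1]-y)<25)&(Q[...,2]<z-74)&(Q[...,2]>100)
q=Q[m];print(len(q),np.percentile(q[:,2],[1,5,50,99]).round(1))
for lo in (150,170,190): print(q[(q[:,2]>lo)&(q[:,2]<lo+15)].mean(0))
print(to(s,(470.2,-115,280),104.2))
```

```text
[474.5 209.8 279.2] 104.14960628620099 32.160030168763726 40.31949942524079
438 [145.5 148.8 176.7 204.4]
[485.26686471 213.83187612 157.47049313]
[485.78170789 212.466843   177.70013478]
[485.76346561 212.457749   197.293053  ]
(array([ 0.0836, -0.3139, -0.0006]), np.float64(-0.1))
```

>>> arm_command(
  targets=[
    [1,0.01,-0.04,0,0],
    [1,0.02,-0.08,0,0],
    [1,0.03,-0.12,0,0],
    [1,0.04,-0.16,0,0],
    [1,0.055,-0.2,0,0],
    [1,0.07,-0.24,0,0],
    [1,0.08,-0.28,0,0],
    [1,0.083,-0.314,0,0],
    [1,0.083,-0.314,0,0],
    [1,0.083,-0.314,0,0],
    [1,0.083,-0.314,0,0],
  ],
)

```text
time_s: 17.25
tool_pos: [471.3, -113.8, 280.0]
orientation: [-0.124, 0.992, 0.001, -0.001]
ft_force: [-0.2, 0.4, -0.3]
gripper_width: 32.2
grasp_force: 40.4
```

>>> arm_command(
  targets=[
    [1,0,0,0.01,0],
    [1,0,0,0.02,0],
    [1,0,0,0.028,0],
    [1,0,0,0.033,0],
    [1,0,0,0.038,0],
    [1,0,0,0.043,0],
    [1,0,0,0.048,0],
    [1,0,0,0.053,0],
    [1,0,0,0.056,0],
    [1,0,0,0.056,0],
  ],
)

```text
time_s: 18.25
tool_pos: [473.3, -115.9, 227.5]
orientation: [-0.123, 0.992, -0.002, 0.002]
ft_force: [-0.8, 0.6, 14.5]
gripper_width: 32.0
grasp_force: 41.3
```

Filled. On to port 1.

>>> arm_command(
  targets=[
    [1,0,0,-0.02,0],
    [1,0,0,-0.04,0],
    [1,0,0,-0.056,0],
    [1,0,0,-0.056,0],
    [1,0.001,-0.028,-0.056,0],
    [1,0.001,-0.057,-0.056,0],
    [1,0.001,-0.057,-0.056,0],
    [1,0.001,-0.057,-0.056,0],
  ],
)

```text
time_s: 19.05
tool_pos: [484.0, -170.2, 279.3]
orientation: [-0.123, 0.992, 0.001, -0.001]
ft_force: [-0.1, -0.7, -1.1]
gripper_width: 32.5
grasp_force: 40.4
```

>>> arm_command(
  targets=[
    [1,0,0,0.01,0],
    [1,0,0,0.02,0],
    [1,0,0,0.028,0],
    [1,0,0,0.033,0],
    [1,0,0,0.038,0],
    [1,0,0,0.043,0],
    [1,0,0,0.048,0],
    [1,0,0,0.053,0],
    [1,0,0,0.056,0],
    [1,0,0,0.056,0],
  ],
)

```text
time_s: 20.05
tool_pos: [484.3, -170.2, 224.1]
orientation: [-0.123, 0.992, 0.0, -0.0]
ft_force: [1.6, 0.1, -2.7]
gripper_width: 32.6
grasp_force: 40.2
```

Port 1 is empty. I'll go on down, release, close the fingers and lift.

>>> arm_command(
  targets=[
    [1,0,0,0.005,0],
    [1,0,0,0.01,0],
    [1,0,0,0.015,0],
    [1,0,0,0.02,0],
    [1,0,0,0.024,0],
    [1,0,0,0.024,0],
    [0.35,0,0,0.024,0],
    [0.35,0,0,0.024,0],
    [0.35,0,0,0.024,0],
    [0.35,0,0,0.024,0],
  ],
)

```text
time_s: 21.05
tool_pos: [484.6, -170.3, 201.0]
orientation: [-0.123, 0.992, -0.0, 0.0]
ft_force: [-0.1, -0.4, -0.1]
gripper_width: 55.6
grasp_force: 0.0
```

>>> arm_command(
  targets=[
    [0.35,0,0,-0.03,0],
    [0.35,0,0,-0.05,0],
    [0.35,0,0,-0.05,0],
    [1,0,0,-0.05,0],
    [1,0,0,-0.05,0],
    [1,0,0,-0.05,0],
    [1,0,0,-0.05,0],
    [1,0,0,-0.05,0],
    [1,0,0,-0.05,0],
  ],
)

```text
time_s: 21.95
tool_pos: [484.5, -170.3, 250.7]
orientation: [-0.123, 0.992, 0.0, -0.0]
ft_force: [0.4, 0.6, 0.6]
gripper_width: 0.1
grasp_force: 0.0
```

Run:
```python
from h import *
d=get('scene');s=d['s'];P=cloud(d);print(s['tool_pos'].round(1),s['gripper_width'],s['ft_force'])
m=(np.hypot(P[...,0]-484.7,P[...,1]+170)<25)&(P[...,2]<168)&(P[...,2]>126); q=P[m]
print(len(q),np.percentile(q[:,2],[50,99]),q.mean(0), to(s,(484.7,-170,167),104.2))
```

```text
[ 484.5 -170.3  250.7] 0.11278685849293034 [0.44863763 0.55648933 0.57129533]
171 [142.89167568 150.68418653] [ 494.10520483 -164.51365421  141.10830158] (array([-0.0003,  0.0002,  0.0837]), np.float64(-0.1))
```

>>> arm_command(
  targets=[
    [1,0,0,0.012,0],
    [1,0,0,0.022,0],
    [1,0,0,0.028,0],
    [1,0,0,0.034,0],
    [1,0,0,0.04,0],
    [1,0,0,0.046,0],
    [1,0,0,0.052,0],
    [1,0,0,0.058,0],
    [1,0,0,0.064,0],
    [1,0,0,0.07,0],
    [1,0,0,0.076,0],
  ],
)

```text
time_s: 23.1
tool_pos: [484.6, -170.3, 174.4]
orientation: [-0.123, 0.992, -0.0, 0.0]
ft_force: [-0.3, 0.9, 0.5]
gripper_width: 0.0
grasp_force: 0.2
```

>>> arm_command(
  targets=[
    [1,0,0,0.003,0],
    [1,0,0,0.006,0],
    [1,0,0,0.009,0],
    [1,0,0,0.011,0],
    [1,0,0,0.011,0],
  ],
)

```text
time_s: 23.6
tool_pos: [485.3, -170.9, 165.5]
orientation: [-0.123, 0.992, -0.001, 0.001]
ft_force: [-2.7, 0.7, 10.3]
gripper_width: 0.1
grasp_force: 7.4
```

Same seat response, so B is on the floor. Retract and check.

>>> arm_command(
  targets=[
    [1,0,0,-0.03,0],
    [1,0,0,-0.06,0],
    [1,0,0,-0.1,0],
    [1,0,0,-0.15,0],
    [1,0,0.05,-0.16,0],
    [1,0,0.1,-0.16,0],
    [1,0,0.15,-0.16,0],
    [1,0,0.2,-0.16,0],
    [1,0,0.2,-0.16,0],
    [1,0,0.2,-0.16,0],
  ],
)

```text
time_s: 24.6
tool_pos: [435.6, 24.3, 324.0]
orientation: [-0.124, 0.992, -0.0, 0.0]
ft_force: [-0.2, 0.2, 0.5]
gripper_width: 0.0
grasp_force: 0.0
```

Run:
```python
from h import *
d=get('scene');t=get('top');print(d['s']['tool_pos'],d['s']['ft_force'])
a=cv2.resize(d['img'][90:330,180:500],(640,480)); cv2.imwrite('pics/end.png',a[:,:,::-1])
P=cloud(t);w=P[185:265,310:410].reshape(-1,3);print(np.nanpercentile(w[:,2],[99,100]))
```

```text
[435.60718366  24.34123339 323.97999169] [-0.18871653  0.21126476  0.51269511]
[575.33473442 593.96068492]
```

View pics/end.png

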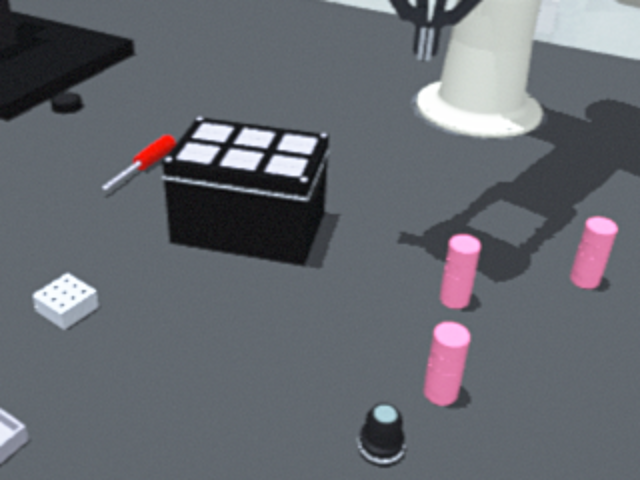

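All shutters are closed at (245,150), both amber bottles are gone from the bench, and the pinks, lens, block and driver are where they were.

```bash
python3 -c "
from workcell import manip
print(manip.finish_job())"
```

```text
the job is handed in; nothing more can be done
None
```

Both amber bottles are on the floors of the two cells I found empty (ports 3 and 1) with the shutters closed over them. Nothing else was moved, and I handed the job in at about 25 s; it returned no verdict.

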